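# Refit a control knob on its D-shaft and hold it pressed

## Robot

A 6-joint arm with a two-finger parallel gripper is mounted at the origin on the work surface. World frame = base frame: x ahead of the robot, y to its left, z up, the work surface at z = 0. Lengths are in mm, angles in rad, forces in N, time in s.
With the tool pointing down it reaches from about 325 to 925 mm from the base axis. Payload 3.1 kg.
Tool frame: the origin (TCP) lies at the very end of the fingers, on their centre line; the grasp point (between the pads) lies 19 mm behind it (r.hold_point_z is the distance from the TCP to the grasp point, in mm); x points along the fingers, y is the direction in which the jaws open and shut, and the axes are right-handed (so a half turn about x gives the same grasp; the last joint's range is limited). The gripper opens to 85 mm and grips with 20 to 120 N. Pads are 22 mm wide; open, the fingers measure 114 mm over their backs; the gripper's body (76 mm by 85 mm) begins 54 mm behind the grasp point. The pads swing forward as they close: fully open they stand 13 mm farther back than shut.
Start: joints at [-1.404, 0.217, 1.613, -0, 1.311, -0.112], TCP at [172.022, -600.872, 231.3] pointing down, gripper open.
Joint ranges: [-2.75, 2.75], [-0.78, 2.1], [0.31, 2.55], [-1.13, 4.27], [0.13, 2.63], [-2.58, 2.58]. Speed limits (rad/s): [2.79, 2.79, 3.14, 3.14, 3.14, 3.14].

## Interface

Orientations are given as a rotation vector (axis times angle).
In Python, from bench import r gives the robot as it stands.
- The arm moves only by the tool drive_tool, never from a script. Its argument "deltas" is one flat list of numbers, 7 for each row, row after row: the turn, a rotation vector about the world's x, y, z in degrees, then the shift along the world's x, y, z in m, then the finger opening in m, from 0 to 0.0854. In form: [wx, wy, wz, x, y, z, fingers, wx, wy, wz, x, y, z, fingers, ...]. A call has 1 to 12 rows; each row is the pose to reach, as a shift and turn from the pose measured when the call began; what a row does not reach only later rows make up. A row lasts 1/10 s, in which the tool goes at most 50 mm and 8.59 degrees, less where a joint would pass 70% of its speed; a pose out of reach is approached as far as the arm can. A call with a gripper value outside its range is refused whole. The fingers move at their own pace and stop on an object; the grip force is fixed at half the most. Time passes only in rows, so rows that repeat a pose let the fingers close. It gives the time, the measured TCP pose, the force and the opening at its end, in the units of the state.
- r.observe(): the state, without advancing time (a new reading comes with each control period).
- r.capture(name): name is "side" or "top" or "wrist"; returns (picture, depth): 384x512x3 uint8, blue, green, red; 384x512 float32, mm along the optical axis (not along the pixel's ray), 0 where there is no reading.
- r.camera_model(name): a dict with "intrinsics" (3x3 intrinsics, pixels), "cam_to_world" (4x4, takes a point from camera to world coordinates). Camera axes: x right, y down, z forward; pixel columns grow to the right and rows downward; lengths in mm; the calibration is good to about 2 mm. The wrist camera is an equidistant fisheye: a pixel r from the principal point sees the ray r / f radians off the axis. A picture is of the moment at which its call begins: read the wrist's pose just before it. camera_model takes no time and is no camera call; for the wrist camera it gives the pose at the moment of the call.
- r.job_done(): hands the job in, once; it reports no verdict.
The state is a dict: "clock": time; "q": joint angles; "dq": joint speeds; "tau": joint torques, N m; "eef_pos": TCP position; "tool_rot": TCP orientation; "contact_force": force on the tool from outside, world axes, zero at the start; "torque": the same for the moment, N m; "gripper_width": finger opening in mm.
Only numpy, scipy, OpenCV 4.12 (cv2) and the standard library are available. Lean on these libraries where they do the work, as an engineer would, in place of code of your own. Each camera call takes 0.05 s, during which the arm holds its last target.

## Task

Refit the loose black knob on the water-softener control box: first fold the box's hinged cover open until it stands straight up, and leave it standing there. Then pick up the knob, turn it so that the flat in its bore (on the pointer side) matches the flat of the D-shaft in the box, and push it fully home on the shaft, then press it on down against the shaft's spring, well past half of the shaft's travel. Finish while still holding the knob pressed down - do not let go of it or ease off - and leave the cup, the brush and the steel box where they are.

Things in the scene. Friction and masses are not known exactly. Their poses are not given: they have to be found in the camera images.
- unit: Fixed grey control box, an open well: 8 mm walls, rim 66 mm and inner floor 30 mm above the bench. Origin: on the bench (z 0) right under the D-shaft's axis. In its frame the box spans x -85 to 85 mm and y -115 to 60 mm; two brass stubs stick out 30 mm at +x. The cover is hinged along x on the rim of the -y side.
- cover (a joint): Angle of the aluminium cover, rad: 0 = shut, flat on the rim over the well; 1.57 = standing straight up; stop at 2.6. It turns about the box's +x axis: the free edge (at +y when shut) rises and swings towards -y. The hinge is stiff (0.35 N m friction; cover 0.22 kg), so the cover stays wherever it is left.
- cover_hinge (a point): Middle of the hinge line, 66 mm above the bench, at (0, -115, 66) mm of the box frame; does not move; axes as the box.
- cover_tab (a point): Grip point in the cover's tab, 203 mm from the hinge. The cover is a 4 mm plate, 170 mm wide, reaching 175 mm from the hinge; the tab (20 mm wide, 6 mm thick) runs on from mid-edge to 217 mm. x along the hinge, y away from it, z (point 3 mm up from the underside) out of the outer face. Can be pinched across its 20 mm width by upright fingers that let it pivot through the swing.
- shaft_tip (a point): Centre of the tip of the upright steel D-shaft, on its axis; 60 mm above the bench, 30 mm above the well floor when not pressed. 16 mm round with one flat 4.5 mm from the axis; the last 3 mm taper inwards by 1.8 mm. x axis: level, from the axis out through the flat; z up. The shaft does not turn.
- shaft (a joint): How far the shaft is pressed down, m: 0 = up, 0.008 = end of travel. A spring pushes it back with 4 N at the start and 10.4 N at the end of travel.
- knob: Loose black knob, 70 g, bore down on the bench. Origin: centre of its underside, on the bore axis; z up. Disc 50 mm wide, 22 mm high; on it a grip bar along x, 42 long (x -20 to 22), 14 wide, 24 high (z 22 to 46 mm). A pointed nose at +x reaches 36 mm from the axis.
- knob_bore (a point): Mouth of the knob's blind D bore, same point and axes as knob. 18 mm deep, 18 mm round, its flat 5.5 mm from the axis at +x (the pointer side). It goes on only with the knob's x axis pointing the same way as x of shaft_tip (about 10 degrees of play); fully home, this point lies 18 mm below the shaft's tip.
- cup: Bystander: white ceramic cup, 80 mm wide, 90 mm high, standing. Origin: centre of its underside. Leave alone.
- steelbox: Bystander: flat steel box with a sliding lid, 140 x 90 mm, 60 mm high. Origin: centre of its underside. Leave alone.
- brush: Bystander: blue plastic hand brush about 230 mm long (along its y), 38 mm high, lying on its bristles. Origin: at bench height under its middle. Leave alone.

How it is judged (in metres and radians):
On the way, in this order (a step that is already met when the one before it is completed fails the run):
1. the cover stands upright (value of joint cover between 1.35 and 1.79 rad), for 0.2 s.
2. the knob is fully home on the D-shaft, flat to flat (z of knob in the frame of shaft_tip below -0.015 m and horizontal distance between knob and shaft_tip below 0.005 m and angle between the x axis of knob and the x axis of shaft_tip, either way round below 0.45 rad and angle between knob's own z axis and vertical below 0.15 rad), for 0.1 s.
At the end, for the whole second after the job is handed in: Cover within 12 degrees of upright (1.35 to 1.79 rad); knob underside at least 15 mm below the shaft tip, within 5 mm of its axis, turned to match, not tilted; fingers still hold it (over 2 N) and keep the shaft pressed more than 4 of its 8 mm (all of step 1 and all of step 2 and value of joint shaft above 0.004 m and contact force between the fingers and knob above 2 N); the arm keeps its last pose, push and grip.
It fails at once if the cup is disturbed (distance of cup from where it was at the start of the episode above 0.03 m or angle between cup's own z axis and vertical above 0.4 rad).
It fails at once if the steel box is disturbed (distance of steelbox from where it was at the start of the episode above 0.03 m or angle between steelbox's own z axis and vertical above 0.4 rad).
It fails at once if the brush is disturbed (distance of brush from where it was at the start of the episode above 0.03 m or angle between brush's own z axis and vertical above 0.4 rad).
It also fails if it takes over 58 s, if anything falls off the work surface, if the arm or the gripper's body presses on something with over 40 N, if the wrist force passes 120 N, or if a joint passes its speed limit or range.

## Working session

There is one attempt and no reset: what is moved stays moved. The work goes in short steps, Python scripts to look and compute and a tool call to move; the robot and the scene stay as the last step left them, time stands still between calls to the robot, and variables do not carry over. Pictures are saved under pics/ and viewed, and the job is handed in when it is done.

Besides the shell and the picture viewer there is one more tool, called as name(argument=value, ...) on one line, values as JSON. drive_tool: Moves the arm, as the interface text tells. Its arguments: {"type":"object","properties":{"deltas":{"type":"array","items":{"type":"number"}}},"required":["deltas"]}

```bash
ls; mkdir -p pics
python3 - <<'E'
from bench import r
import cv2, numpy as np
print(r.observe())
for n in ["side","top","wrist"]:
    m=r.camera_model(n); print(n,np.round(m["intrinsics"],1).tolist(),np.round(m["cam_to_world"],3).tolist())
    p,d=r.capture(n); cv2.imwrite(f"pics/a_{n}.png",p); np.save(f"pics/a_{n}.npy",d)
E
```

```text
pics
{'clock': 0.0, 'q': array([-1.40418763e+00,  2.17804501e-01,  1.61493092e+00,  8.70493961e-07,
        1.31128156e+00, -1.12188705e-01]), 'dq': array([-0.00091683, -0.00067667, -0.00254854,  0.00017569, -0.00014161,
        0.00156767]), 'tau': array([ 1.17841209e-04, -3.96836543e+01, -3.03853333e+01, -1.04223761e-04,
        9.71929519e-03, -3.21997447e-06]), 'eef_pos': array([ 171.89257415, -600.05253643,  229.93871579]), 'tool_rot': array([ 2.07306284,  0.29341477, -2.07319916]), 'contact_force': array([0.30903401, 0.33376589, 0.21466941]), 'torque': array([ 0.00513192,  0.00655932, -0.00719429]), 'gripper_width': 85.20041782801769}
side [[361.8, 0.0, 258.0], [0.0, 361.8, 190.0], [0.0, 0.0, 1.0]] [[-0.98, -0.126, 0.157, 484.9], [-0.201, 0.645, -0.737, 735.16], [-0.009, -0.754, -0.657, 751.816], [0.0, 0.0, 0.0, 1.0]]
top [[392.6, 0.0, 260.4], [0.0, 392.6, 188.3], [0.0, 0.0, 1.0]] [[-0.021, -0.995, 0.097, 532.068], [-1.0, 0.022, 0.01, 0.484], [-0.012, -0.097, -0.995, 1250.431], [0.0, 0.0, 0.0, 1.0]]
wrist [[297.3, 0.0, 258.9], [0.0, 297.3, 191.6], [0.0, 0.0, 1.0]] [[0.277, -0.912, -0.304, 250.102], [-0.961, -0.263, -0.086, -579.321], [-0.002, 0.316, -0.949, 372.658], [0.0, 0.0, 0.0, 1.0]]
```

View pics/a_top.png

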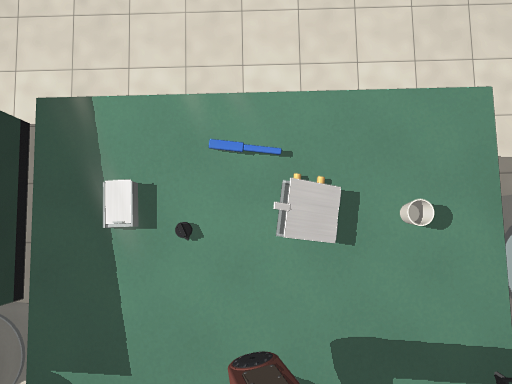

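View pics/a_side.png

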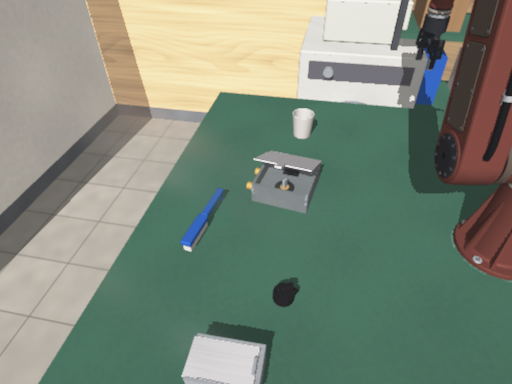

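View pics/a_wrist.png

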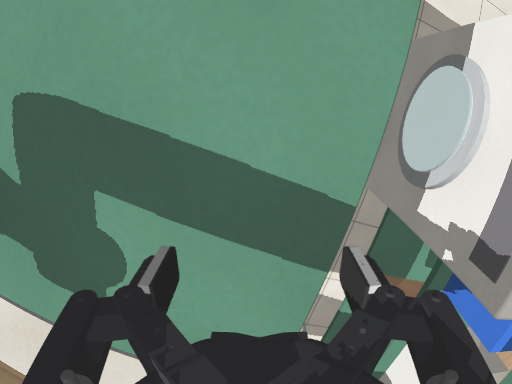

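```bash
cat > h.py <<'E'
import cv2, numpy as np
from bench import r
def cloud(n,d):
    m=r.camera_model(n);K=m["intrinsics"];T=m["cam_to_world"]
    v,u=np.mgrid[0:d.shape[0],0:d.shape[1]]
    P=np.stack([(u-K[0][2])/K[0][0]*d,(v-K[1][2])/K[1][1]*d,d],-1)
    return P@np.array(T)[:3,:3].T+np.array(T)[:3,3]
def ray(n,u,v,z):
    m=r.camera_model(n);K=np.array(m["intrinsics"]);T=np.array(m["cam_to_world"])
    d=T[:3,:3]@np.linalg.inv(K)@np.array([u,v,1.]); o=T[:3,3]
    return o+d*(z-o[2])/d[2]
def proj(n,P):
    m=r.camera_model(n);K=np.array(m["intrinsics"]);T=np.array(m["cam_to_world"])
    c=T[:3,:3].T@(np.array(P)-T[:3,3]); p=K@c; return p[:2]/p[2]
E
python3 - <<'E'
from h import *
t=cv2.imread("pics/a_top.png"); s=cv2.imread("pics/a_side.png")
def crop(im,x,y,w,h,k): return cv2.resize(im[y:y+h,x:x+w],None,fx=k,fy=k,interpolation=cv2.INTER_CUBIC)
cv2.imwrite("pics/b1.png",crop(t,262,165,96,90,6))
cv2.imwrite("pics/b2.png",crop(t,160,205,50,50,8))
cv2.imwrite("pics/b3.png",crop(s,235,140,100,80,7))
cv2.imwrite("pics/b4.png",crop(s,260,270,50,50,8))
d=np.load("pics/a_top.npy");P=cloud("top",d)
for v in range(172,248,5): print(v,[tuple(np.round(P[v,u]).astype(int)) for u in range(270,350,8)])
E
```

```text
172 [(np.int64(706), np.int64(-19), np.int64(0)), (np.int64(706), np.int64(-44), np.int64(-3)), (np.int64(706), np.int64(-70), np.int64(-4)), (np.int64(704), np.int64(-95), np.int64(4)), (np.int64(704), np.int64(-121), np.int64(-3)), (np.int64(703), np.int64(-147), np.int64(0)), (np.int64(703), np.int64(-173), np.int64(-4)), (np.int64(702), np.int64(-198), np.int64(1)), (np.int64(702), np.int64(-224), np.int64(-4)), (np.int64(702), np.int64(-250), np.int64(-4))]
177 [(np.int64(690), np.int64(-18), np.int64(-1)), (np.int64(690), np.int64(-44), np.int64(0)), (np.int64(689), np.int64(-69), np.int64(3)), (np.int64(686), np.int64(-93), np.int64(23)), (np.int64(688), np.int64(-121), np.int64(-1)), (np.int64(687), np.int64(-146), np.int64(2)), (np.int64(684), np.int64(-168), np.int64(25)), (np.int64(686), np.int64(-197), np.int64(1)), (np.int64(686), np.int64(-223), np.int64(0)), (np.int64(684), np.int64(-248), np.int64(4))]
182 [(np.int64(674), np.int64(-18), np.int64(-4)), (np.int64(674), np.int64(-43), np.int64(-4)), (np.int64(666), np.int64(-65), np.int64(65)), (np.int64(657), np.int64(
[... 5744 characters left out ...]
), (np.int64(481), np.int64(-140), np.int64(-3)), (np.int64(480), np.int64(-164), np.int64(1)), (np.int64(483), np.int64(-177), np.int64(81)), (np.int64(482), np.int64(-203), np.int64(70)), (np.int64(479), np.int64(-240), np.int64(-2))]
247 [(np.int64(468), np.int64(-13), np.int64(4)), (np.int64(467), np.int64(-38), np.int64(3)), (np.int64(467), np.int64(-63), np.int64(0)), (np.int64(466), np.int64(-89), np.int64(-4)), (np.int64(466), np.int64(-113), np.int64(2)), (np.int64(465), np.int64(-139), np.int64(-2)), (np.int64(465), np.int64(-164), np.int64(-2)), (np.int64(464), np.int64(-189), np.int64(0)), (np.int64(464), np.int64(-214), np.int64(1)), (np.int64(463), np.int64(-239), np.int64(1))]
```

View pics/b1.png

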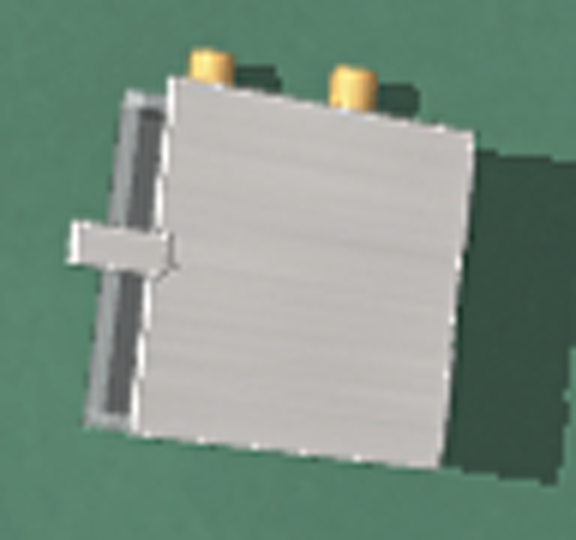

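View pics/b2.png

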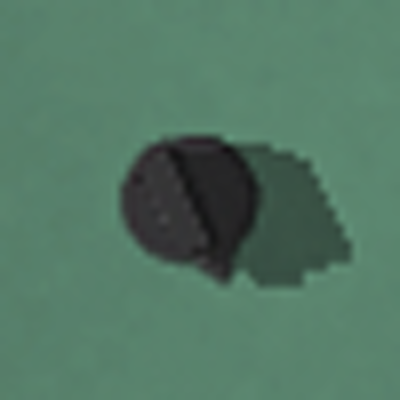

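View pics/b3.png

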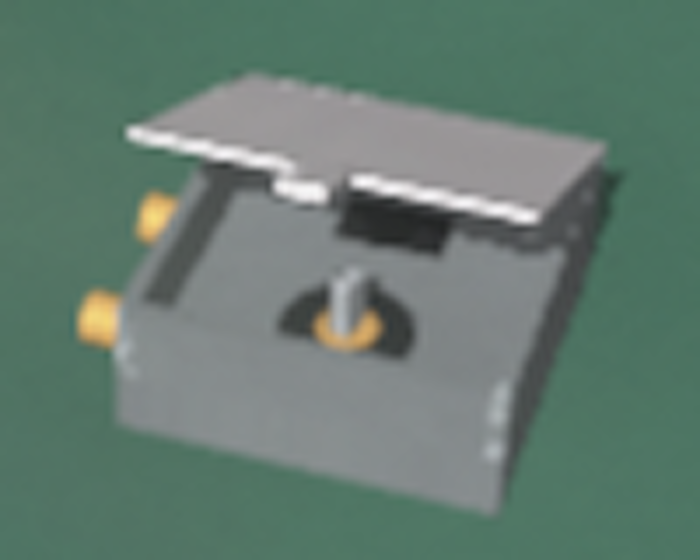

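View pics/b4.png

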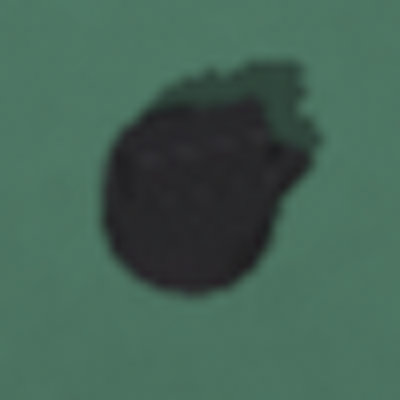

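Run:
```python
from h import *
d=np.load("pics/a_top.npy");P=cloud("top",d)
# plane fit inside cover quad
off=np.array([262,165.]); q=np.array([[170,78],[473,131],[440,467],[136,433]])/6+off-0.4
m=np.zeros(d.shape,np.uint8); c=q.mean(0); cv2.fillPoly(m,[np.int32(c+(q-c)*.9)],1)
X=P[m>0]; o=X.mean(0); U,S,V=np.linalg.svd(X-o); n=V[2]*np.sign(V[2][2]); print("n",n,"rms",S[2]/len(X)**.5,o)
def rp(u,v):
    M=r.camera_model("top");K=np.array(M["intrinsics"]);T=np.array(M["cam_to_world"])
    dd=T[:3,:3]@np.linalg.inv(K)@np.array([u,v,1.]); oo=T[:3,3]
    return oo+dd*(n@(o-oo))/(n@dd)
C=np.array([rp(*a) for a in q]); print(np.round(C,1))
ex=(C[0]-C[3]); print("wid",np.linalg.norm(ex),np.linalg.norm(C[1]-C[2]),"len",np.linalg.norm(C[0]-C[1]),np.linalg.norm(C[2]-C[3]))
print("angle",np.arccos(n[2]), "yaw edges",np.degrees(np.arctan2(ex[1],ex[0])),np.degrees(np.arctan2(*(C[1]-C[2])[[1,0]])), "len dir-90",np.degrees(np.arctan2(*(C[0]-C[1])[[1,0]]))-90,np.degrees(np.arctan2(*(C[3]-C[2])[[1,0]]))-90,"n",np.degrees(np.arctan2(n[1],n[0]))+90)
for a in [(75,222),(68,260),(86,425),(127,90)]:
    a=np.array(a)/6+off-.4; print(a,rp(*a),ray("top",*a,66))
# knob
for nm,crop,o2 in [("top",None,None),("side",None,None)]:
    im=cv2.imread(f"pics/a_{nm}.png"); mk=(im.max(2)<62).astype(np.uint8)
    x0,y0=(160,205) if nm=="top" else (260,270)
    w=mk[y0:y0+50,x0:x0+50]; k,l,st,ce=cv2.connectedComponentsWithStats(w); i=1+np.argmax(st[1:,4]); print(nm,st[i]+np.array([x0,y0,0,0,0]),ce[i]+[x0,y0])
    for row in range(y0+10,y0+40,1): print(''.join(f"{x:4d}" for x in im[row,x0+10:x0+42].max(1)))
```

```text
n [-0.03476495 -0.95532748  0.29349752] rms 36.04535142220555 [ 576.43429444 -135.39160414  114.68508477]
[[ 640.1  -57.1  377.1]
 [ 712.5 -356.6 -589.2]
 [ 461.1 -285.  -385.9]
 [ 510.1  -38.7  421.5]]
wid 138.6028067265505 331.10958388488183 len 1014.2623492577865 845.5075425126511
angle 1.2729128822456535 yaw edges -8.034686829848367 -15.901745018135333 len dir-90 13.578568410729176 -11.247998937102622 n -2.0841089206096655
[274.1 201.6] [579.4259572  -17.42172407 499.02861297] [606.7181597  -27.74079265  66.        ]
[272.93333333 207.93333333] [567.00560989 -14.74303538 506.27648378] [587.67643068 -23.75217081  66.        ]
[275.93333333 235.43333333] [514.65220305 -19.70997069 483.90793537] [505.15721414 -30.7198151   66.        ]
[282.76666667 179.6       ] [628.77210617 -38.06007522 437.69634928] [672.99887656 -55.68792291  66.        ]
top [176 222  17  18 215] [183.88372093 229.77209302]
 130 130 130 131 131 131 131 131 131 133 134 133 130 131 133 132 133 135 135 134 134 133 130 131 134 134 133 133 134 135 135 134
 131 131 131 131 131 131 131 131 131 134 134 133 131 131 131
[... 6905 characters left out ...]
 39  41  73  98 110 114 114 113 113 113 114 114 116 115
 116 116 114 115 116 115 107  94  76  53  43  44  43  42  42  42  41  42  51  79 105 114 114 113 113 113 113 113 114 114 115 116
 115 114 114 115 115 115 114 114 106  94  83  76  70  57  58  62  77  89  94 107 114 114 113 113 113 113 113 113 114 115 116 116
 114 114 115 115 115 115 113 113 113 114 111 106 103  96  97  99 108 115 115 113 114 114 113 113 112 113 114 113 114 116 115 116
 114 114 115 115 115 115 115 114 113 115 114 114 115 115 115 116 115 115 113 112 114 114 113 112 113 113 114 114 116 115 115 115
 114 114 114 114 115 115 115 115 114 113 114 114 114 115 115 115 115 114 113 113 114 114 113 113 113 113 114 114 115 115 115 115
```

Run:
```python
from h import *
d=np.load("pics/a_top.npy");P=cloud("top",d)
off=np.array([262,165.]); q=np.array([[170,78],[473,131],[440,467],[136,433]])/6+off-0.4
m=np.zeros(d.shape,np.uint8); c=q.mean(0); cv2.fillPoly(m,[np.int32(c+(q-c)*.9)],1)
X=P[(m>0)&(d>0)]; X=X[(X[:,2]<200)&(X[:,2]>50)]
for _ in range(4):
    o=X.mean(0); U,S,V=np.linalg.svd(X-o,full_matrices=False); n=V[2]*np.sign(V[2][2]); e=(X-o)@n; print(len(X),e.std(),n); X=X[abs(e)<3*e.std()]
def rp(u,v):
    M=r.camera_model("top");K=np.array(M["intrinsics"]);T=np.array(M["cam_to_world"])
    dd=T[:3,:3]@np.linalg.inv(K)@np.array([u,v,1.]); oo=T[:3,3]
    return oo+dd*(n@(o-oo))/(n@dd)
C=np.array([rp(*a) for a in q]); print(np.round(C,1))
ex=(C[0]-C[3]); print("wid",np.linalg.norm(ex),np.linalg.norm(C[1]-C[2]),"len",np.linalg.norm(C[0]-C[1]),np.linalg.norm(C[2]-C[3]))
print("angle",np.arccos(n[2]), "yaw edges",np.degrees(np.arctan2(ex[1],ex[0])),np.degrees(np.arctan2(*(C[1]-C[2])[[1,0]])), "len dir-90",np.degrees(np.arctan2(*(C[0]-C[1])[[1,0]]))-90,np.degrees(np.arctan2(*(C[3]-C[2])[[1,0]]))-90,"n",np.degrees(np.arctan2(n[1],n[0]))+90)
for a in [(75,222),(68,260),(86,425),(127,90)]:
    a=np.array(a)/6+off-.4; print(a,rp(*a),ray("top",*a,66))
```

```text
2483 1.8133525660980245 [-0.06179358 -0.43061232  0.90041911]
2478 1.7940133287984794 [-0.0619804  -0.43059535  0.90041439]
2478 1.7940133287984794 [-0.0619804  -0.43059535  0.90041439]
2478 1.7940133287984794 [-0.0619804  -0.43059535  0.90041439]
[[ 668.7  -72.3  146.4]
 [ 647.8 -228.6   70.3]
 [ 480.9 -205.5   69.8]
 [ 502.8  -51.8  144.8]]
wid 167.16857178264127 168.50788476468048 len 175.1215552714233 172.38099503653254
angle 0.4500751961142138 yaw edges -7.035266407932119 -7.881398861953745 len dir-90 -7.604813067773804 -8.104254620295706 n -8.190961157857274
[274.1 201.6] [600.53003798 -25.40108949 164.18312636] [606.7181597  -27.74079265  66.        ]
[272.93333333 207.93333333] [583.04090699 -21.73183204 164.7339637 ] [587.67643068 -23.75217081  66.        ]
[275.93333333 235.43333333] [507.21008863 -28.33941962 156.35424333] [505.15721414 -30.7198151   66.        ]
[282.76666667 179.6       ] [662.2910954  -51.42002965 155.99172064] [672.99887656 -55.68792291  66.        ]
```

Run:
```python
from h import *
from scipy.spatial.transform import Rotation as R
s=r.observe(); M=R.from_rotvec(s["tool_rot"]).as_matrix(); print(np.round(M,3)); ty=M[:,1]; print("jaw yaw",np.degrees(np.arctan2(ty[1],ty[0])))
# knob
for h in (0,22): print(h,ray("top",183.3,229.8,h)[:2],"nose",ray("top",187.5,239.5,h)[:2])
# side: disc bottom silhouette
print(ray("side",283,296,11))
for nm,p in [("cup",(418,212)),("brush",(245,147)),("sb",(119,203))]: print(nm,ray("top",*p,40))
print(r.hold_point_z)
```

```text
[[-0.     0.275 -0.961]
 [ 0.002 -0.961 -0.275]
 [-1.    -0.002 -0.   ]]
jaw yaw -74.02665465319433
0 [527.60834974 261.04775669] nose [496.76569449 247.78257765]
22 [527.68680949 256.46341844] nose [497.3867979  243.43162609]
[529.43336405 261.37256564  11.        ]
cup [ 566.69727515 -468.28286957   40.        ]
brush [781.55017676  58.48048416  40.        ]
sb [614.64661363 452.34777655  40.        ]
18.700000000000003
```

drive_tool(deltas=[0,0,6,0.02,0.027,0.01,0.05,0,0,12,0.047,0.063,0.02,0.05,0,0,18,0.075,0.1,0.02,0.05,0,0,25,0.105,0.14,0.02,0.05,0,0,32,0.132,0.18,0.02,0.05,0,0,39,0.16,0.22,0.02,0.05,0,0,46,0.19,0.26,0.02,0.05,0,0,53,0.22,0.3,0.02,0.05,0,0,60,0.25,0.34,0.02,0.05,0,0,66.2,0.28,0.38,0.02,0.05,0,0,66.2,0.31,0.42,0.02,0.05,0,0,66.2,0.34,0.46,0.02,0.05])

```text
clock: 1.35
eef_pos: [512.6, -138.3, 250.1]
tool_rot: [1.308, 1.143, -1.31]
contact_force: [0.2, -0.9, 0.9]
gripper_width: 50.1
```

drive_tool(deltas=[0,0,0,0.025,0.035,0,0.05,0,0,0,0.052,0.07,-0.01,0.05,0,0,0,0.077,0.104,-0.02,0.05,0,0,0,0.077,0.104,-0.02,0.05])

```text
clock: 1.75
eef_pos: [590.4, -29.9, 227.7]
tool_rot: [1.305, 1.15, -1.307]
contact_force: [-1.1, -0.4, -0.5]
gripper_width: 49.9
```

Run:
```python
from h import *
from scipy.spatial.transform import Rotation as R
s=r.observe(); M=R.from_rotvec(s["tool_rot"]).as_matrix(); ty=M[:,1]; print(np.round(M,3),"jaw yaw",np.degrees(np.arctan2(ty[1],ty[0])),s["eef_pos"],s["q"])
for n in ["wrist","side"]:
    p,d=r.capture(n); cv2.imwrite(f"pics/c_{n}.png",p)
```

```text
[[-0.004  0.991 -0.131]
 [ 0.003 -0.131 -0.991]
 [-1.    -0.005 -0.002]] jaw yaw -7.5130141090020155 [590.40231476 -29.85682186 227.71810824] [-0.17024842  0.15172723  1.69585768  0.00206278  1.29881833 -0.03967537]
```

View pics/c_wrist.png

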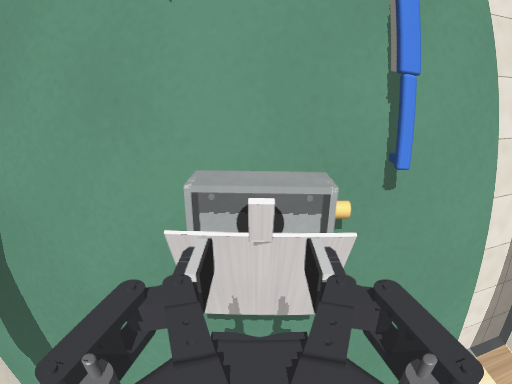

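drive_tool(deltas=[0,0,0,-0.001,-0.004,-0.03,0.05,0,0,0,-0.001,-0.004,-0.06,0.05,0,0,0,-0.001,-0.004,-0.087,0.05,0,0,0,-0.001,-0.004,-0.087,0.05])

```text
clock: 2.25
eef_pos: [583.7, -38.4, 137.6]
tool_rot: [1.303, 1.152, -1.319]
contact_force: [-1.0, 0.2, -0.2]
gripper_width: 49.9
```

Run:
```python
from h import *
for n in ["wrist","side"]:
    p,d=r.capture(n); cv2.imwrite(f"pics/d_{n}.png",p)
p=cv2.imread("pics/d_side.png"); cv2.imwrite("pics/d_s2.png",cv2.resize(p[60:240,200:360],None,fx=3.3,fy=3.3,interpolation=cv2.INTER_CUBIC))
```

```text
(no output)
```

View pics/d_s2.png

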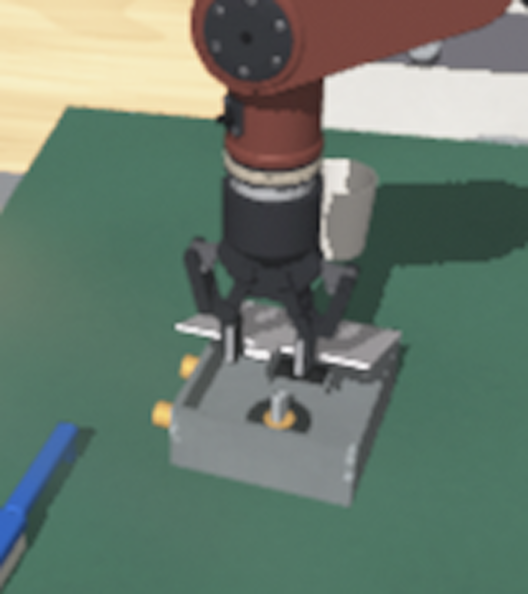

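View pics/d_wrist.png

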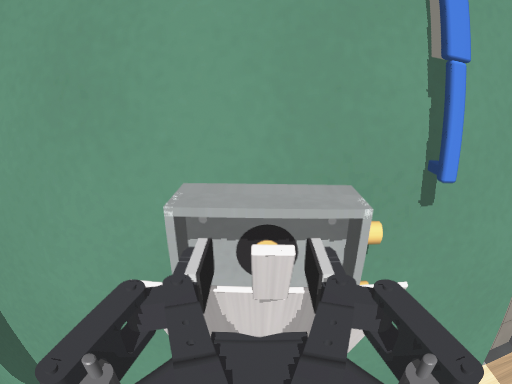

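drive_tool(deltas=[0,0,0,0.005,0.004,0.002,0.05,0,0,0,0.005,0.004,0.002,0.05,0,0,0,0.005,0.004,0.002,0.05])

```text
clock: 2.65
eef_pos: [594.1, -34.9, 146.5]
tool_rot: [1.307, 1.142, -1.31]
contact_force: [-0.2, -0.3, -0.3]
gripper_width: 50.3
```

Run:
```python
from h import *
from scipy.spatial.transform import Rotation as R
s=r.observe(); M=R.from_rotvec(s["tool_rot"]).as_matrix(); ty=M[:,1]; print(np.round(M,3),"jaw yaw",np.degrees(np.arctan2(ty[1],ty[0])),s["eef_pos"],np.abs(s["dq"]).max())
for n in ["wrist"]:
    p,d=r.capture(n); cv2.imwrite(f"pics/e_{n}.png",p)
```

```text
[[-0.001  0.991 -0.135]
 [-0.001 -0.135 -0.991]
 [-1.    -0.001  0.001]] jaw yaw -7.770958275539686 [594.07951757 -34.88552652 146.45062395] 0.01624376964781589
```

View pics/e_wrist.png

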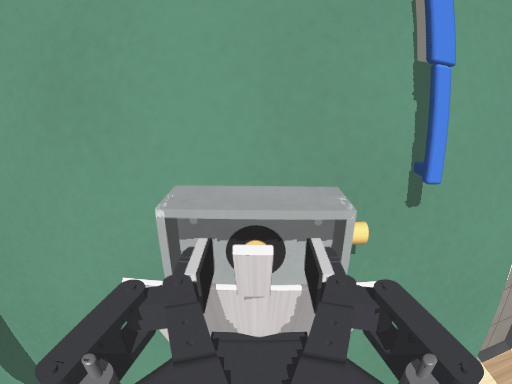

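drive_tool(deltas=[0,0,0,-0.002,0,-0.003,0.05,0,0,0,-0.004,0,-0.006,0.05,0,0,0,-0.004,0,-0.006,0.05,0,0,0,-0.004,0,-0.006,0.05,0,0,0,-0.004,0,-0.006,0.05])

```text
clock: 3.2
eef_pos: [589.5, -34.8, 139.8]
tool_rot: [1.306, 1.143, -1.311]
contact_force: [0.9, -0.8, -0.9]
gripper_width: 50.2
```

Run:
```python
from h import *
for n in ["wrist"]:
    p,d=r.capture(n); cv2.imwrite(f"pics/f_{n}.png",p)
s=r.observe(); print(s["eef_pos"])
```

```text
[589.64566393 -34.78213669 139.88135301]
```

View pics/f_wrist.png

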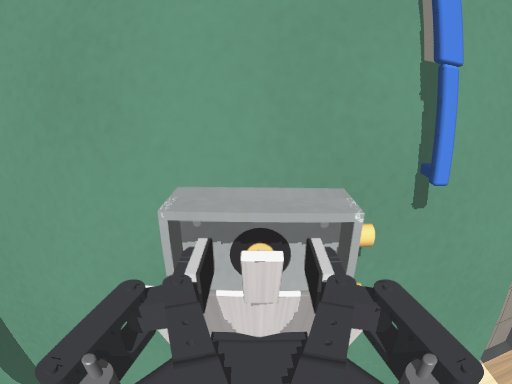

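drive_tool(deltas=[0,0,0,0,0,0,0.01,0,0,0,0,0,0,0.01,0,0,0,0,0,0,0.01,0,0,0,0,0,0,0.01,0,0,0,0,0,0,0.01,0,0,0,0,0,0,0.01])

```text
clock: 3.85
eef_pos: [590.8, -34.9, 140.3]
tool_rot: [1.308, 1.141, -1.309]
contact_force: [5.6, -0.7, -1.5]
gripper_width: 18.5
```

```bash
python3 -c "
import numpy as np
for t in np.linspace(.45,1.57,19)[1:]:
    a=203*(np.cos(t)-np.cos(.45));b=203*(np.sin(t)-np.sin(.45));print(round(t,2),round(.1357*a,1),round(.9907*a,1),round(b,1))"
```

```text
0.51 -0.8 -5.8 11.2
0.57 -1.7 -12.3 22.0
0.64 -2.7 -19.4 32.4
0.7 -3.7 -27.1 42.3
0.76 -4.9 -35.5 51.7
0.82 -6.1 -44.4 60.6
0.89 -7.4 -53.8 68.9
0.95 -8.7 -63.7 76.6
1.01 -10.2 -74.1 83.6
1.07 -11.6 -84.9 90.0
1.13 -13.2 -96.1 95.7
1.2 -14.7 -107.6 100.7
1.26 -16.4 -119.4 104.9
1.32 -18.0 -131.4 108.4
1.38 -19.7 -143.6 111.1
1.45 -21.4 -156.0 113.1
1.51 -23.1 -168.4 114.3
1.57 -24.8 -180.9 114.7
```

drive_tool(deltas=[0,0,0,-0.001,-0.006,0.011,0.01,0,0,0,-0.002,-0.012,0.022,0.01,0,0,0,-0.003,-0.019,0.032,0.01,0,0,0,-0.004,-0.027,0.042,0.01,0,0,0,-0.005,-0.035,0.052,0.01,0,0,0,-0.006,-0.044,0.061,0.01,0,0,0,-0.007,-0.054,0.069,0.01,0,0,0,-0.009,-0.064,0.077,0.01,0,0,0,-0.01,-0.074,0.084,0.01,0,0,0,-0.01,-0.074,0.084,0.01])

```text
clock: 4.85
eef_pos: [579.8, -110.1, 222.6]
tool_rot: [1.308, 1.142, -1.312]
contact_force: [3.9, -3.5, -6.5]
gripper_width: 18.4
```

Run:
```python
from h import *
for n in ["wrist"]:
    p,d=r.capture(n); cv2.imwrite(f"pics/g_{n}.png",p)
s=r.observe(); print(s["eef_pos"])
```

```text
[ 579.84748506 -109.8092247   222.42470146]
```

View pics/g_wrist.png

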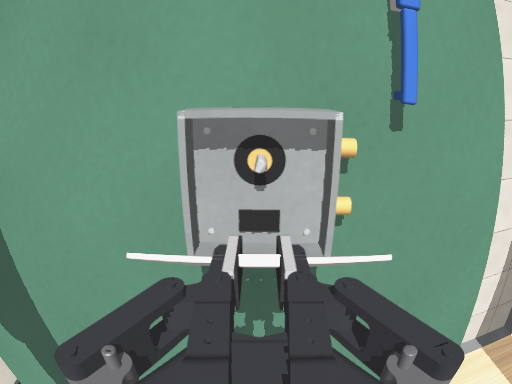

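drive_tool(deltas=[0,0,0,-0.001,-0.011,0.006,0.01,0,0,0,-0.003,-0.022,0.012,0.01,0,0,0,-0.0045,-0.0335,0.017,0.01,0,0,0,-0.006,-0.045,0.0215,0.01,0,0,0,-0.008,-0.057,0.025,0.01,0,0,0,-0.0095,-0.0695,0.0275,0.01,0,0,0,-0.011,-0.082,0.0295,0.01,0,0,0,-0.013,-0.0945,0.031,0.01,0,0,0,-0.0145,-0.107,0.0315,0.01,0,0,0,-0.0145,-0.107,0.0315,0.01,0,0,0,-0.0145,-0.107,0.0315,0.01])

```text
clock: 6.0
eef_pos: [564.2, -217.7, 252.7]
tool_rot: [1.306, 1.143, -1.315]
contact_force: [0.7, -0.6, -7.4]
gripper_width: 18.6
```

Run:
```python
from h import *
for n in ["wrist","side"]:
    p,d=r.capture(n); cv2.imwrite(f"pics/h_{n}.png",p)
p=cv2.imread("pics/h_side.png"); cv2.imwrite("pics/h_s2.png",cv2.resize(p[40:240,200:360],None,fx=3,fy=3,interpolation=cv2.INTER_CUBIC))
s=r.observe(); print(s["eef_pos"])
```

```text
[ 564.27116528 -217.16795473  252.67004356]
```

View pics/h_wrist.png

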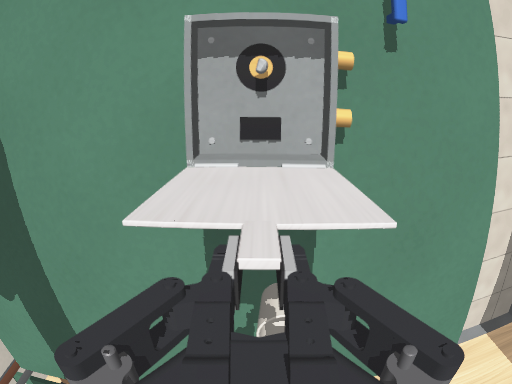

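View pics/h_s2.png

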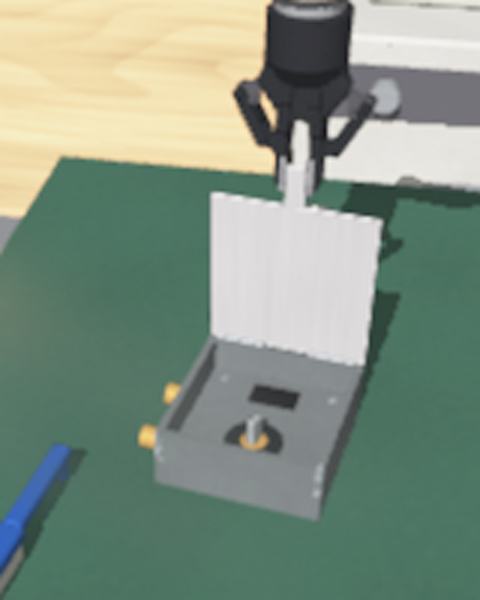

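Run:
```python
from h import *
p=cv2.imread("pics/h_wrist.png"); q=cv2.imread("pics/h_side.png")
a=cv2.resize(p[36:96,232:292],(480,480),interpolation=cv2.INTER_CUBIC)
b=cv2.resize(q[165:205,265:305],(320,320),interpolation=cv2.INTER_CUBIC); b=cv2.copyMakeBorder(b,0,160,0,0,cv2.BORDER_CONSTANT)
cv2.imwrite("pics/h_z.png",np.hstack([a,b]))
```

```text
(no output)
```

View pics/h_z.png

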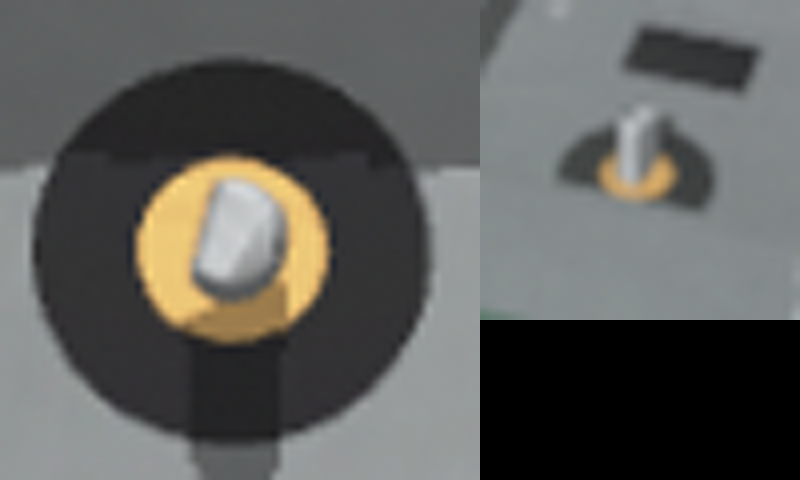

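drive_tool(deltas=[0,0,0,0,0,0,0.05,0,0,0,0,0,0,0.05,0,0,0,0,0,0,0.05,0,0,0,0,0,0,0.05,0,0,0,0,0,0.02,0.05,0,0,0,0,0,0.04,0.05,0,0,0,0,0,0.065,0.05,0,0,0,0,0,0.09,0.05,0,0,0,0,0,0.09,0.05])

```text
clock: 7.0
eef_pos: [566.4, -218.3, 348.7]
tool_rot: [1.307, 1.133, -1.309]
contact_force: [0.5, -0.1, 0.6]
gripper_width: 50.1
```

drive_tool(deltas=[0,0,0,0.004,0.035,0,0.05,0,0,0,0.009,0.08,0,0.05,0,0,0,0.013,0.117,-0.02,0.05,0,0,0,0.013,0.117,-0.06,0.05,0,0,0,0.013,0.117,-0.1,0.05,0,0,0,0.013,0.117,-0.14,0.05,0,0,0,0.013,0.117,-0.18,0.05,0,0,0,0.013,0.117,-0.21,0.05,0,0,0,0.013,0.117,-0.23,0.05,0,0,0,0.013,0.117,-0.23,0.05,0,0,0,0.013,0.117,-0.23,0.05,0,0,0,0.013,0.117,-0.23,0.05])

```text
clock: 8.2
eef_pos: [580.8, -101.7, 120.6]
tool_rot: [1.308, 1.13, -1.307]
contact_force: [0.0, 0.4, -0.2]
gripper_width: 50.0
```

Run:
```python
from h import *
s=r.observe(); print(s["eef_pos"],s["tool_rot"],np.abs(s["dq"]).max())
m=r.camera_model("wrist"); np.save("pics/i_T.npy",m["cam_to_world"])
p,d=r.capture("wrist"); cv2.imwrite("pics/i_wrist.png",p); np.save("pics/i_d.npy",d)
p2,d2=r.capture("top"); cv2.imwrite("pics/i_top.png",p2)
p2,d2=r.capture("side"); cv2.imwrite("pics/i_side.png",p2)
```

```text
[ 580.78767269 -101.71293927  120.56218857] [ 1.30754817  1.13017671 -1.30691319] 0.009735701133441611
```

View pics/i_wrist.png

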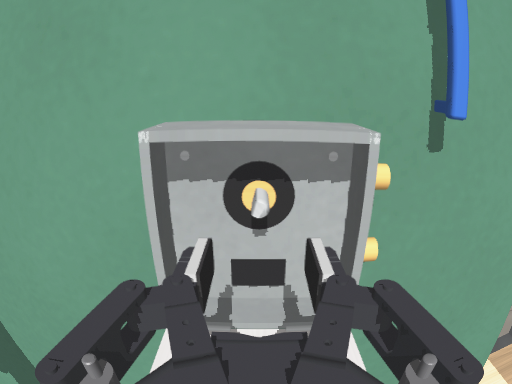

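View pics/i_side.png

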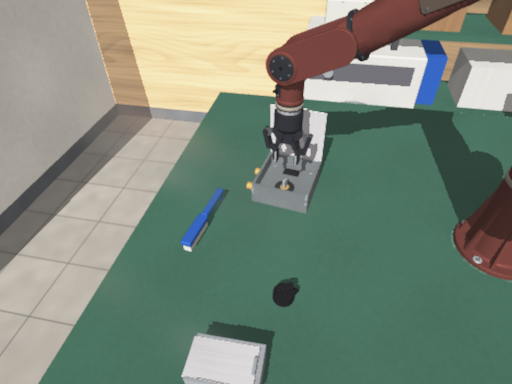

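Run:
```python
from h import *
p=cv2.imread("pics/i_wrist.png")
cv2.imwrite("pics/i_z.png",cv2.resize(p[170:230,230:290],(600,600),interpolation=cv2.INTER_CUBIC))
```

```text
(no output)
```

View pics/i_z.png

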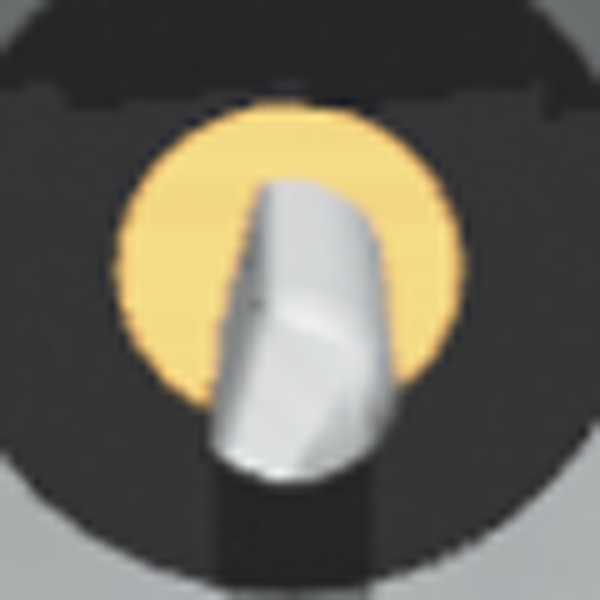

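```bash
cat >> h.py <<'E'
def wray(T,u,v,z):
    K=np.array(r.camera_model("wrist")["intrinsics"]); x=(u-K[0,2])/K[0,0]; y=(v-K[1,2])/K[1,1]
    th=np.hypot(x,y); c=np.array([np.sin(th)*x/th,np.sin(th)*y/th,np.cos(th)]); d=T[:3,:3]@c; o=T[:3,3]
    return o+d*(z-o[2])/d[2]
E
python3 - <<'E'
from h import *
T=np.load("pics/i_T.npy"); p=cv2.imread("pics/i_wrist.png")
hsv=cv2.cvtColor(p,cv2.COLOR_BGR2HSV)
# collar outline: fit circle to rays for yellow boundary
w=cv2.inRange(hsv,(10,60,120),(40,255,255)); w[:170]=0; w[230:]=0; w[:,:230]=0; w[:,290:]=0
cs,_=cv2.findContours(w,cv2.RETR_EXTERNAL,cv2.CHAIN_APPROX_NONE); c=max(cs,key=cv2.contourArea)[:,0]
print(c.min(0),c.max(0))
for z in (30,32):
    G=np.array([wray(T,*a,z)[:2] for a in c if not(a[1]>205 and 250<a[0]<272)])
    for _ in range(5):
        A=np.c_[2*G,np.ones(len(G))]; s=np.linalg.lstsq(A,(G**2).sum(1),rcond=None)[0]; R=np.sqrt(s[2]+s[:2]@s[:2]); e=abs(np.linalg.norm(G-s[:2],axis=1)-R); G=G[e<max(.6,2*np.median(e))]
    print(z,s[:2],R,len(G))
def cp(x,y,z): return wray(T,230+x/10-.45,170+y/10-.45,z)[:2]
for nm,a,b,z in [("flat top edge",(266,300),(217,440),58.5),("flat bottom silhouette",(262,185),(215,430),58)]:
    A,B=cp(*a,z),cp(*b,z); e=B-A; print(nm,A,B,np.degrees(np.arctan2(e[1],e[0])),np.linalg.norm(e))
for a in [(290,482),(390,420),(395,380)]: print(a,cp(*a,57))
# rim corners for box yaw
for u,v in [(141,131),(381,133)]: print(wray(T,u,v,66))
E
```

```text
[241 180] [275 210]
30 [ 581.10686587 -104.31165166] 14.080199468349234 67
32 [ 581.18180886 -103.61306482] 13.970527646040507 68
flat top edge [580.39772368 -96.36170821] [ 575.24157517 -106.886473  ] -116.10052440169922 11.719920709670742
flat bottom silhouette [581.31006026 -87.71219484] [ 575.17244784 -106.27250056] -108.29826966495028 19.548791123382323
(290, 482) [ 580.08727741 -111.68927259]
(390, 420) [ 588.19441818 -107.69934296]
(395, 380) [ 588.96262565 -104.54346056]
[508.41107691 -32.66736541  66.        ]
[674.411969   -56.70077339  66.        ]
```

drive_tool(deltas=[0,0,8,0.01,-0.004,0.0,0.05,0,0,16,0.02,-0.01,0.0,0.05,0,0,24,0.03,-0.015,0,0.05,0,0,32,0.04,-0.02,0,0.05,0,0,40,0.05,-0.025,0,0.05,0,0,48,0.06,-0.03,0,0.05,0,0,56,0.07,-0.036,-0.01,0.05,0,0,64,0.074,-0.036,-0.02,0.05,0,0,72,0.074,-0.036,-0.025,0.05,0,0,73,0.074,-0.036,-0.025,0.05,0,0,73,0.074,-0.036,-0.025,0.05,0,0,73,0.074,-0.036,-0.025,0.05])

```text
clock: 9.55
eef_pos: [655.3, -137.8, 96.7]
tool_rot: [0.346, 1.534, -0.336]
contact_force: [0.4, 0.2, 0.1]
gripper_width: 50.2
```

Run:
```python
from h import *
s=r.observe(); print(s["eef_pos"],s["q"],np.abs(s["dq"]).max())
T=np.array(r.camera_model("wrist")["cam_to_world"]); np.save("pics/j_T.npy",T); print(np.round(T,3))
p,d=r.capture("wrist"); cv2.imwrite("pics/j_wrist.png",p); np.save("pics/j_d.npy",d)
```

```text
[ 655.32420634 -137.81772467   96.73572024] [-0.31545197  0.43631356  1.59978085  0.00847154  1.09627434 -1.45441408] 0.009227794383853452
[[ 4.20000e-01  8.57000e-01  2.97000e-01  5.80152e+02]
 [ 9.07000e-01 -4.00000e-01 -1.29000e-01 -1.05400e+02]
 [ 8.00000e-03  3.24000e-01 -9.46000e-01  2.38613e+02]
 [ 0.00000e+00  0.00000e+00  0.00000e+00  1.00000e+00]]
```

View pics/j_wrist.png

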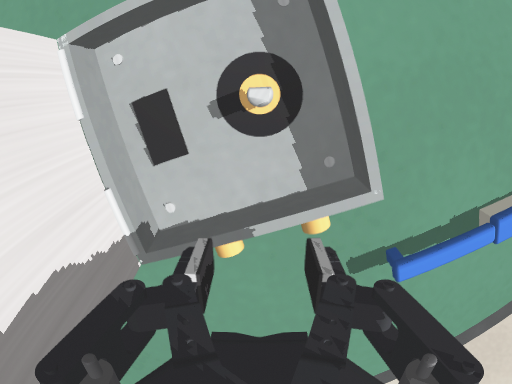

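Run:
```python
from h import *
p=cv2.imread("pics/j_wrist.png")
cv2.imwrite("pics/j_z.png",cv2.resize(p[74:114,240:280],(600,600),interpolation=cv2.INTER_CUBIC))
```

```text
(no output)
```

View pics/j_z.png

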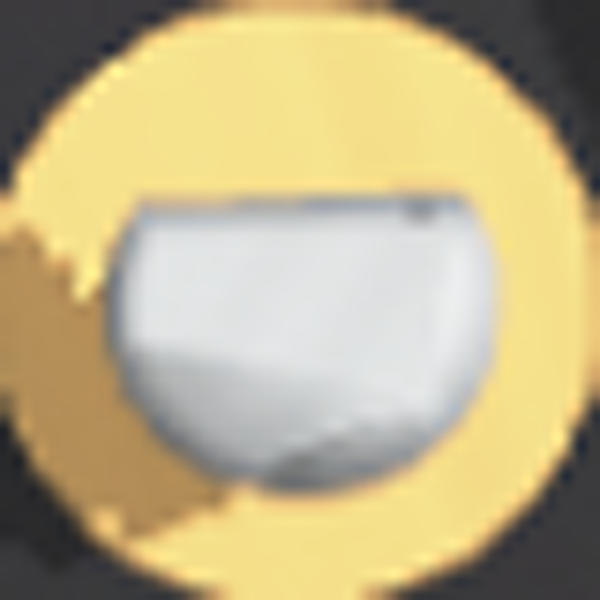

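Run:
```python
from h import *
T=np.load("pics/j_T.npy"); p=cv2.imread("pics/j_wrist.png")
def cp(x,y,z): return wray(T,240+x/15-.47,74+y/15-.47,z)[:2]
A,B=cp(140,207,59),cp(465,195,59); e=B-A; print("edge",A,B,np.linalg.norm(e),"yaw normal",np.degrees(np.arctan2(e[1],e[0]))+90)
C=np.array([cp(*a,57) for a in [(110,310),(497,300),(300,490),(170,430),(440,430)]])
s=np.linalg.lstsq(np.c_[2*C,np.ones(5)],(C**2).sum(1),rcond=None)[0]; print("centre",s[:2],np.sqrt(s[2]+s[:2]@s[:2]))
n=np.array([-(e[1]),e[0]])/np.linalg.norm(e); print((A-s[:2])@n)
C=np.array([cp(*a,32) for a in [(5,200),(592,200),(5,400),(592,400),(190,15),(410,15)]])
s=np.linalg.lstsq(np.c_[2*C,np.ones(6)],(C**2).sum(1),rcond=None)[0]; print("collar",s[:2],np.sqrt(s[2]+s[:2]@s[:2]))
```

```text
edge [ 574.85803157 -107.91675771] [579.80462683 -96.06842576] 12.839461616676724 yaw normal 157.33980687187872
centre [ 580.92044774 -103.57132083] 7.721943018965043
3.920289122026895
collar [ 581.0365592  -103.57984739] 14.154898731251395
```

drive_tool(deltas=[0,0,0,0,0.01,0.02,0.06,0,0,5,-0.003,0.04,0.04,0.06,0,0,10,-0.008,0.08,0.04,0.06,0,0,15,-0.013,0.12,0.04,0.06,0,0,20,-0.018,0.16,0.04,0.06,0,0,25,-0.023,0.2,0.04,0.06,0,0,30,-0.028,0.24,0.04,0.06,0,0,35,-0.033,0.28,0.04,0.06,0,0,40,-0.038,0.32,0.04,0.06,0,0,45,-0.043,0.36,0.04,0.06,0,0,48,-0.048,0.4,0.03,0.06,0,0,48,-0.053,0.428,0.02,0.06])

```text
clock: 10.8
eef_pos: [602.5, 293.2, 118.0]
tool_rot: [-0.308, 1.538, 0.325]
contact_force: [0.1, -1.1, 0.7]
gripper_width: 59.8
```

drive_tool(deltas=[0,0,0,0,0,0,0.06,0,0,0,0,0,0,0.06,0,0,0,0,0,0,0.06])

```text
clock: 11.1
eef_pos: [603.3, 292.4, 118.9]
tool_rot: [-0.307, 1.537, 0.324]
contact_force: [0.3, -0.3, 0.2]
gripper_width: 60.1
```

Run:
```python
from h import *
s=r.observe(); print(s["eef_pos"],s["q"],np.abs(s["dq"]).max())
T=np.array(r.camera_model("wrist")["cam_to_world"]); np.save("pics/k_T.npy",T); print(np.round(T,3))
p,d=r.capture("wrist"); cv2.imwrite("pics/k_wrist.png",p); np.save("pics/k_d.npy",d)
```

```text
[603.25425471 292.3820727  118.87665562] [ 0.34260537  0.40999323  1.58995371  0.00991891  1.12959822 -1.6350901 ] 0.014727505606336636
[[-3.93000e-01  8.70000e-01  2.98000e-01  5.27399e+02]
 [ 9.19000e-01  3.69000e-01  1.36000e-01  2.57538e+02]
 [ 8.00000e-03  3.28000e-01 -9.45000e-01  2.60399e+02]
 [ 0.00000e+00  0.00000e+00  0.00000e+00  1.00000e+00]]
```

View pics/k_wrist.png

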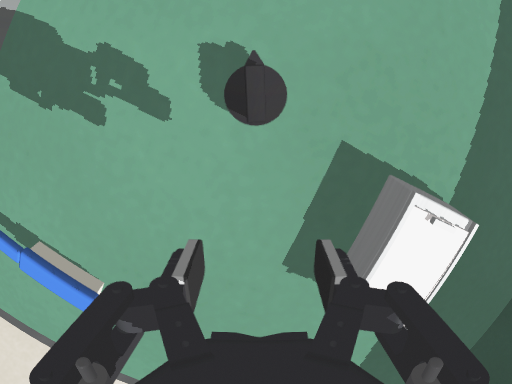

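Run:
```python
from h import *
p=cv2.imread("pics/k_wrist.png")
z=cv2.resize(p[45:135,210:300],(720,720),interpolation=cv2.INTER_CUBIC)
cv2.imwrite("pics/k_z.png",np.clip(z.astype(float)*2.2,0,255).astype(np.uint8)[:600])
```

```text
(no output)
```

View pics/k_z.png

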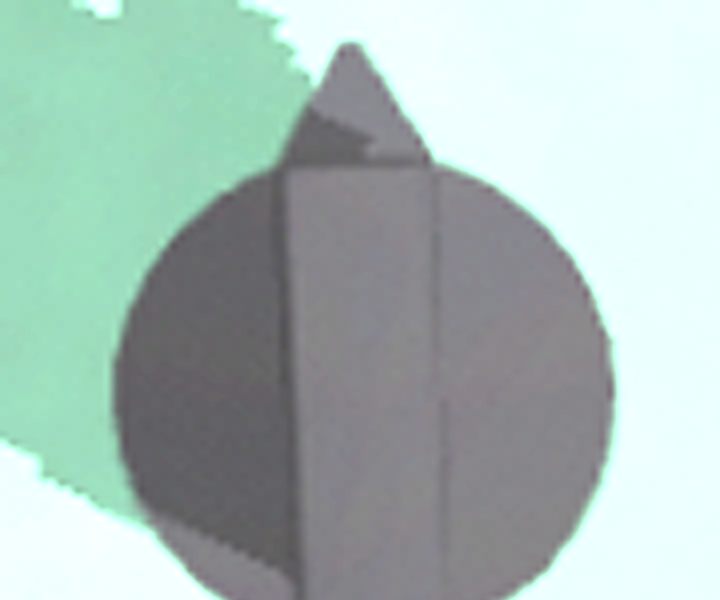

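Run:
```python
from h import *
T=np.load("pics/k_T.npy"); p=cv2.imread("pics/k_wrist.png")
def cp(x,y,z): return wray(T,210+x/8-.44,45+y/8-.44,z)[:2]
for a,b in [((288,172),(302,590)),((435,168),(445,590))]:
    A,B=cp(*a,46),cp(*b,46); e=A-B; print(A,B,"yaw",np.degrees(np.arctan2(e[1],e[0])))
g=p.max(2); m=(g<70).astype(np.uint8); m[:40]=0;m[140:]=0;m[:,:205]=0;m[:,305:]=0
cs,_=cv2.findContours(m,cv2.RETR_EXTERNAL,cv2.CHAIN_APPROX_NONE); c=max(cs,key=cv2.contourArea)[:,0]
G=np.array([wray(T,*a,20)[:2] for a in c if a[1]>68])
for _ in range(5):
    s=np.linalg.lstsq(np.c_[2*G,np.ones(len(G))],(G**2).sum(1),rcond=None)[0]; R=np.sqrt(s[2]+s[:2]@s[:2]); e=abs(np.linalg.norm(G-s[:2],axis=1)-R); G=G[e<max(.7,2*np.median(e))]
print("centre",s[:2],R,len(G))
t=cp(350,42,11); e=t-s[:2]; print("nose",t,np.linalg.norm(e),np.degrees(np.arctan2(e[1],e[0])))
ym=(cp(288,172,46)+cp(435,168,46))/2; print("bar front mid",ym,np.linalg.norm(ym-s[:2]))
```

```text
[512.91655355 242.89559421] [547.24404152 258.75049425] yaw -155.20911459494582
[507.53968467 254.64185766] [542.22812275 270.53969965] yaw -155.37783495966733
centre [529.19145687 256.75056072] 24.396795385468323 140
nose [495.39895391 240.92340709] 37.31530581111295 -154.9033530250936
bar front mid [510.22811911 248.76872593] 20.574689921509215
```

drive_tool(deltas=[0,0,1.5,-0.025,-0.012,0,0.045,0,0,1.5,-0.05,-0.024,-0.02,0.045,0,0,1.5,-0.074,-0.0355,-0.04,0.045,0,0,1.5,-0.074,-0.0355,-0.05,0.045,0,0,1.5,-0.074,-0.0355,-0.05,0.045,0,0,1.5,-0.074,-0.0355,-0.05,0.045,0,0,1.5,-0.074,-0.0355,-0.05,0.045])

```text
clock: 11.85
eef_pos: [532.1, 257.0, 70.8]
tool_rot: [-0.326, 1.53, 0.344]
contact_force: [-0.4, 0.1, 0.5]
gripper_width: 44.8
```

Run:
```python
from h import *
from scipy.spatial.transform import Rotation as R
s=r.observe(); M=R.from_rotvec(s["tool_rot"]).as_matrix(); ty=M[:,1]; print(np.round(M,3).tolist(),"jaw yaw",np.degrees(np.arctan2(ty[1],ty[0])),s["eef_pos"],np.abs(s["dq"]).max())
p,d=r.capture("wrist"); cv2.imwrite("pics/l_wrist.png",p)
```

```text
[[0.012, -0.415, 0.91], [0.014, 0.91, 0.415], [-1.0, 0.008, 0.017]] jaw yaw 114.50135664006616 [532.05129078 257.04548375  70.80890439] 0.0056656478122063866
```

View pics/l_wrist.png

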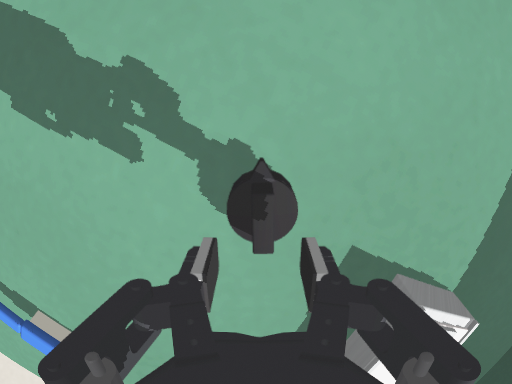

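drive_tool(deltas=[-0.8,0.7,0.2,-0.003,0,-0.01,0.045,-0.8,0.7,0.2,-0.003,0,-0.02,0.045,-0.8,0.7,0.2,-0.003,0,-0.03,0.045,-0.8,0.7,0.2,-0.003,0,-0.035,0.045,-0.8,0.7,0.2,-0.003,0,-0.035,0.045,-0.8,0.7,0.2,-0.003,0,-0.035,0.045])

```text
clock: 12.5
eef_pos: [528.5, 257.0, 35.2]
tool_rot: [-0.338, 1.545, 0.339]
contact_force: [0.4, 0.4, -0.4]
gripper_width: 45.0
```

```bash
cat > st.py <<'E'
from h import *
from scipy.spatial.transform import Rotation as R
s=r.observe(); M=R.from_rotvec(s["tool_rot"]).as_matrix(); ty=M[:,1]; print("toolx",np.round(M[:,0],3),"jaw yaw",np.degrees(np.arctan2(ty[1],ty[0])),s["eef_pos"],np.abs(s["dq"]).max(),s["contact_force"])
E
python3 st.py
```

```text
toolx [-0.001 -0.    -1.   ] jaw yaw 114.71449988592803 [528.53144511 257.04234562  35.24734312] 0.013373084841812032 [ 0.36403616  0.36755362 -0.4492874 ]
```

drive_tool(deltas=[0,0,0,0.0007,0,-0.006,0.045,0,0,0,0.0007,0,-0.011,0.045,0,0,0,0.0007,0,-0.011,0.045,0,0,0,0.0007,0,-0.011,0.045])

```text
clock: 12.9
eef_pos: [529.1, 257.0, 24.0]
tool_rot: [-0.338, 1.546, 0.338]
contact_force: [-1.0, -0.0, 0.3]
gripper_width: 44.6
```

```bash
python3 st.py
python3 - <<'E'
from h import *
p,d=r.capture("wrist"); cv2.imwrite("pics/m_wrist.png",p)
E
```

```text
toolx [-0.002 -0.    -1.   ] jaw yaw 114.71051872780582 [529.05952994 256.95297549  24.0112865 ] 0.0049126336174074 [-0.96800046 -0.03635342  0.27298071]
```

View pics/m_wrist.png

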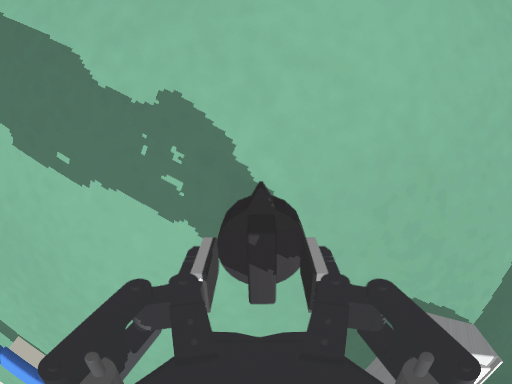

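Centred on the bar (column ≈262, between the fingers). Closing.

drive_tool(deltas=[0,0,0,0,0,0,0.0,0,0,0,0,0,0,0.0,0,0,0,0,0,0,0.0,0,0,0,0,0,0,0.0,0,0,0,0,0,0,0.0,0,0,0,0,0,0,0.0])

```text
clock: 13.55
eef_pos: [529.7, 257.2, 24.7]
tool_rot: [-0.338, 1.544, 0.339]
contact_force: [-0.2, 0.3, 2.4]
gripper_width: 12.9
```

```bash
python3 st.py
```

```text
toolx [-0.  0. -1.] jaw yaw 114.71529634597806 [529.71212277 257.21128774  24.68463764] 0.0015534187761307083 [-0.23385512  0.30560996  2.43105131]
```

drive_tool(deltas=[0,0,0,0,0,0.03,0,0,0,0,0,0,0.065,0,0,0,-5,0.003,-0.02,0.095,0,0,0,-10,0.008,-0.06,0.095,0,0,0,-15,0.014,-0.1,0.095,0,0,0,-20,0.02,-0.14,0.095,0,0,0,-25,0.026,-0.18,0.095,0,0,0,-30,0.032,-0.22,0.095,0,0,0,-35,0.038,-0.26,0.095,0,0,0,-40,0.044,-0.3,0.095,0,0,0,-45,0.05,-0.34,0.095,0,0,0,-47.4,0.052,-0.361,0.095,0])

```text
clock: 14.75
eef_pos: [581.6, -106.9, 119.2]
tool_rot: [0.314, 1.548, -0.315]
contact_force: [0.8, 0.5, -0.2]
gripper_width: 12.4
```

drive_tool(deltas=[0,0,0,0,0,0,0,0,0,0,0,0,0,0,0,0,0,0,0,0,0])

```text
clock: 15.05
eef_pos: [580.8, -105.7, 118.5]
tool_rot: [0.314, 1.55, -0.313]
contact_force: [0.4, 0.5, -1.2]
gripper_width: 12.5
```

```bash
python3 st.py
python3 - <<'E'
from h import *
for n in ("wrist","side"):
    p,d=r.capture(n); cv2.imwrite(f"pics/n_{n}.png",p)
p=cv2.imread("pics/n_side.png"); cv2.imwrite("pics/n_s2.png",cv2.resize(p[60:220,200:360],None,fx=3.7,fy=3.7,interpolation=cv2.INTER_CUBIC))
E
```

```text
toolx [-0.002  0.001 -1.   ] jaw yaw 67.1021109780686 [ 580.81978484 -105.67799292  118.49836882] 0.012817948294687699 [ 0.44840055  0.46082117 -1.17010904]
```

View pics/n_wrist.png

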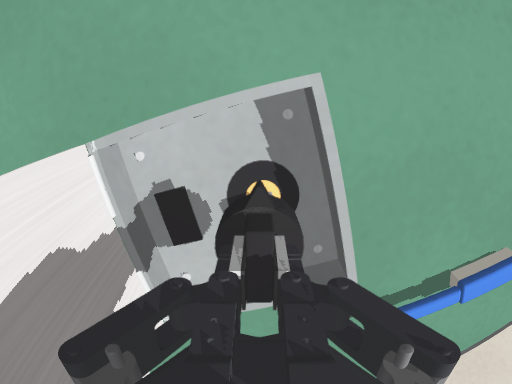

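View pics/n_s2.png

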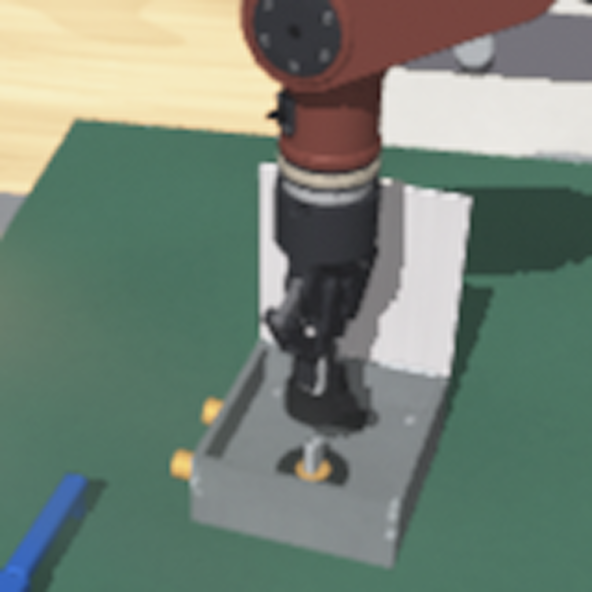

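drive_tool(deltas=[0,0,0.2,0.0007,0.0019,-0.01,0,0,0,0.2,0.0007,0.0019,-0.02,0,0,0,0.2,0.0007,0.0019,-0.028,0,0,0,0.2,0.0007,0.0019,-0.028,0,0,0,0.2,0.0007,0.0019,-0.028,0,0,0,0.2,0.0007,0.0019,-0.028,0])

```text
clock: 15.75
eef_pos: [582.2, -103.7, 91.1]
tool_rot: [0.31, 1.549, -0.31]
contact_force: [0.5, 0.5, -1.1]
gripper_width: 12.7
```

```bash
python3 st.py
python3 - <<'E'
from h import *
for n in ("side",):
    p,d=r.capture(n); cv2.imwrite(f"pics/o_{n}.png",p)
p=cv2.imread("pics/o_side.png"); cv2.imwrite("pics/o_s2.png",cv2.resize(p[130:210,240:330],None,fx=7,fy=7,interpolation=cv2.INTER_CUBIC))
E
```

```text
toolx [-0.001 -0.    -1.   ] jaw yaw 67.34490442115319 [ 582.15162571 -103.6854391    91.06909287] 0.00605468624017074 [ 0.5410696   0.46487903 -1.09215589]
```

View pics/o_s2.png

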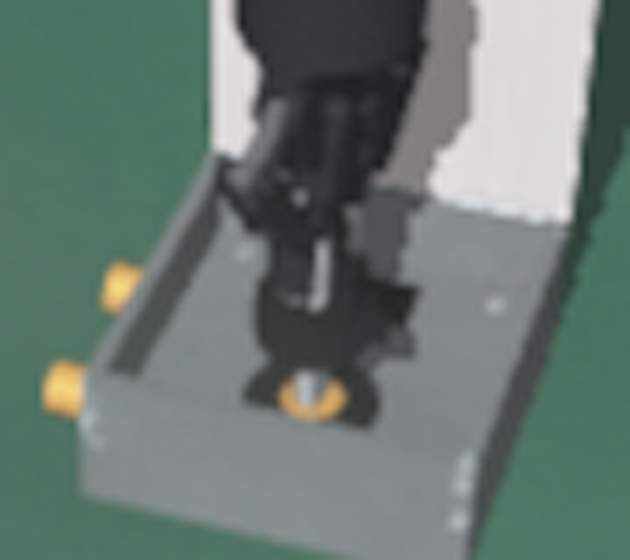

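drive_tool(deltas=[0,0,0,-0.0006,0,-0.003,0,0,0,0,-0.0006,0,-0.006,0,0,0,0,-0.0006,0,-0.008,0,0,0,0,-0.0006,0,-0.01,0,0,0,0,-0.0006,0,-0.012,0,0,0,0,-0.0006,0,-0.012,0])

```text
clock: 16.4
eef_pos: [581.3, -103.5, 78.7]
tool_rot: [0.31, 1.55, -0.31]
contact_force: [-0.0, 1.1, -1.9]
gripper_width: 12.4
```

```bash
python3 st.py
```

```text
toolx [-0.001  0.    -1.   ] jaw yaw 67.33998376352706 [ 581.34569008 -103.45709007   78.74274689] 0.0032213561903957455 [-0.01735383  1.0901702  -1.85027947]
```

drive_tool(deltas=[0,0,0,0,0,-0.003,0,0,0,0,0,0,-0.006,0,0,0,0,0,0,-0.008,0,0,0,0,0,0,-0.0105,0,0,0,0,0,0,-0.0105,0])

```text
clock: 16.9
eef_pos: [581.2, -103.4, 67.7]
tool_rot: [0.311, 1.55, -0.31]
contact_force: [0.4, 1.3, -1.0]
gripper_width: 12.9
```

```bash
python3 st.py
```

```text
toolx [-0.002  0.001 -1.   ] jaw yaw 67.33755606661416 [ 581.15657973 -103.38258093   67.72570126] 0.004574136803449942 [ 0.42460678  1.29957088 -0.95399959]
```

drive_tool(deltas=[0,0,0,0,0,-0.002,0,0,0,0,0,0,-0.003,0,0,0,0,0,0,-0.005,0,0,0,0,0,0,-0.005,0,0,0,0,0,0,-0.005,0])

```text
clock: 17.4
eef_pos: [581.5, -103.4, 63.4]
tool_rot: [0.311, 1.55, -0.31]
contact_force: [-2.0, 1.6, 5.4]
gripper_width: 12.7
```

```bash
python3 st.py
```

```text
toolx [-0.001  0.001 -1.   ] jaw yaw 67.3376800279037 [ 581.45333183 -103.4223672    63.37946662] 0.0009371573273857451 [-2.04445565  1.64691556  5.393861  ]
```

drive_tool(deltas=[0,0,0,0,0,-0.002,0,0,0,0,0,0,-0.004,0,0,0,0,0,0,-0.004,0,0,0,0,0,0,-0.004,0])

```text
clock: 17.8
eef_pos: [581.5, -103.4, 60.4]
tool_rot: [0.31, 1.55, -0.31]
contact_force: [-3.1, 1.8, 7.7]
gripper_width: 12.6
```

```bash
python3 st.py;  python3 - <<'E'
from h import *
for n in ("side","wrist","top"):
    p,d=r.capture(n); cv2.imwrite(f"pics/q_{n}.png",p)
p=cv2.imread("pics/q_side.png"); cv2.imwrite("pics/q_s2.png",cv2.resize(p[60:220,200:360],None,fx=3.7,fy=3.7,interpolation=cv2.INTER_CUBIC))
E
```

```text
toolx [-0.002  0.001 -1.   ] jaw yaw 67.34527573565178 [ 581.50400925 -103.42589745   60.37820627] 0.001314570682576492 [-3.07167733  1.79457543  7.66481347]
```

View pics/q_s2.png

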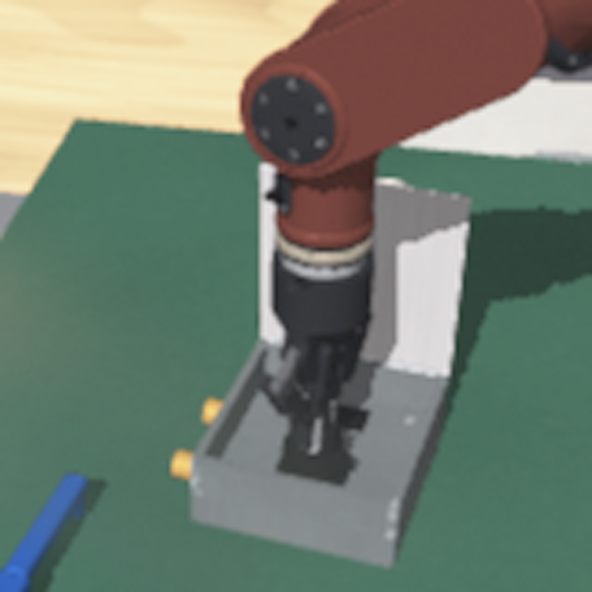

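View pics/q_wrist.png

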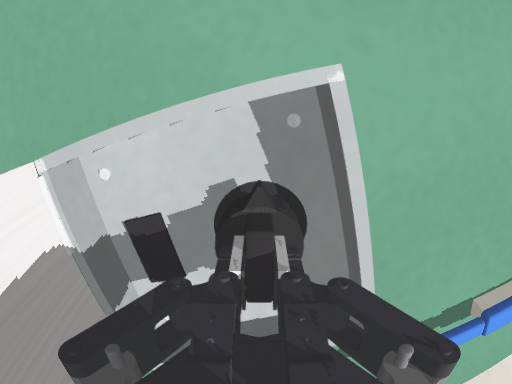

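View pics/q_top.png

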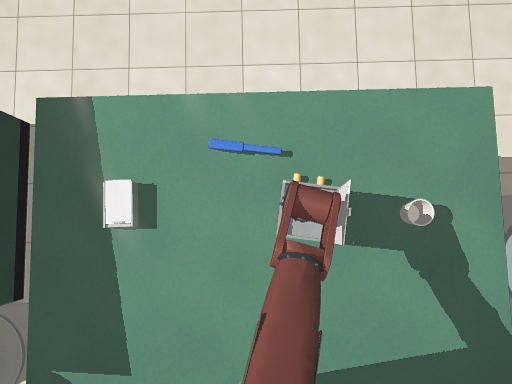

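Run:
```python
from h import *
p,d=r.capture("side"); P=cloud("side",d)
ey=np.array([.1357,.9907]); ex=np.array([.9907,-.1357]); q=P[...,:2]-np.array([581.,-103.6]); bx=q@ex; by=q@ey
m=(d>0)&(abs(bx)<80)&(abs(by+115)<45)&(P[...,2]>90)&(P[...,2]<235)&(p.min(2)>90)
X=P[m]; Y=np.c_[bx[m],by[m],X[:,2]]
for _ in range(5):
    A=np.c_[Y[:,0],Y[:,2],np.ones(len(Y))]; s=np.linalg.lstsq(A,Y[:,1],rcond=None)[0]; e=abs(A@s-Y[:,1]); Y=Y[e<max(3,2.5*np.median(e))]
print(len(Y),s,"angle",np.pi/2-np.arctan(s[1]),"y at z66",s[1]*66+s[2],np.median(e))
```

```text
878 [-4.11266226e-03  5.58947975e-02 -1.18248423e+02] angle 1.5149596297799532 y at z66 -114.55936632886468 1.0148245672522975
```

```bash
python3 st.py; python3 -c "
from bench import r
print(r.job_done())"
```

```text
toolx [-0.001  0.001 -1.   ] jaw yaw 67.34926231092236 [ 581.50482267 -103.4024267    60.42704265] 0.0013887102325425723 [-3.00765186  1.28093769  7.83762463]
the job is handed in; nothing more can be done
None
```

I opened the cover by its tab and fitted the knob on the D-shaft, flat to flat. I handed the job in still gripping the knob and pressing it down, at about 18 s of the 58 s allowed; the interface reports no verdict.

What the last checks showed:
- **Cover:** a plane fit to the side camera's depth gave 1.51 rad, inside the 1.35 to 1.79 range. A rough estimate from the top view gave about 1.50 rad.
- **Alignment:** the tool was at (581.5, -103.4) mm and the shaft measured at (581.0, -103.6). The knob's turn, worked out from the grip, was about 157.3°, the same as the shaft flat. The tool was vertical to within about 0.1°.
- **Press:** the spring pushed back with about 9 N after subtracting the no-load reading, which means about 6 mm of the 8 mm travel. The tool's height gave about 6.3 mm.
- **Grip:** the finger opening read about 12.6 mm on the 14 mm bar. I did not measure the force between the fingers and the knob directly.
- **Side force:** there was a sideways force of about 3 N at the end, so the bore may be touching one side of the shaft.
- **Cup, brush and steel box:** they look unmoved in the last top view; I compared them by eye only.

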